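Pull the short spacer out of the soldering fixture

ROBOT

A 6-joint arm with a two-finger parallel gripper is mounted at the origin on the work surface. World frame = base frame: x ahead of the robot, y to its left, z up, the work surface at z = 0. Lengths are in m, angles in rad, forces in N, time in s.
With the tool pointing down it reaches from about 0.375 to 0.975 m from the base axis. Payload 3.8 kg.
Tool frame: the origin (TCP) lies midway between the tips of the shut fingers; the grasp point (between the pads) lies 19 mm behind it (bot.grip_point_offset is the distance from the TCP to the grasp point, in m); z points along the fingers, y is the direction in which the jaws open and shut (so a half turn about z gives the same grasp; the last joint's range is limited). The gripper opens to 88 mm and grips with 3 to 60 N. Pads are 18 mm wide; open, the fingers measure 123 mm over their backs; the gripper's body (75 mm by 187 mm) begins 45 mm behind the grasp point.
Start: joints at [1.131, 0.264, 1.604, -0, 1.274, -0.037], TCP at [0.265, 0.621, 0.239] pointing down, gripper open.
Joint ranges: [-2.63, 2.63], [-0.94, 2.18], [0.31, 2.57], [-1.31, 4.45], [0, 2.66], [-2.55, 2.55]. Speed limits (rad/s): [2.57, 2.57, 3.14, 3.14, 3.14, 3.14].

INTERFACE

Orientations are given as a unit quaternion [w, x, y, z].
In Python, from cell import get_state, capture, bot gives the robot as it stands. The module is installed in compiled form; this text tells all that it offers.
- The arm moves only by the shell command python3 -m pendant 'ROWS' [FORCE]. ROWS is text: rows parted by semicolons, each of 7 numbers parted by spaces: the shift along the world's x, y, z in mm, then the turn, a rotation vector about the world's x, y, z in degrees, then the closure, from -1 (fully open) to 1 (shut). In form: dx dy dz ax ay az gripper; .... A call has 1 to 12 rows; each row is the pose to reach, as a shift and turn from the pose measured when the call began; what a row does not reach only later rows make up. A row lasts 1/8 s, in which the tool goes at most 62.5 mm and 10.7 degrees, less where a joint would pass 70% of its speed; a pose out of reach is approached as far as the arm can. A call with a gripper value outside its range is refused whole. The fingers move at their own pace and stop on an object; FORCE is the grip in N (left out, the last holds). Time passes only in rows, so rows that repeat a pose let the fingers close. It gives the time, the measured TCP pose, the force and the opening at its end, in the units of the state.
- get_state(): the state, without advancing time (a new reading comes with each control period).
- capture(name): name is "side" or "top" or "wrist"; returns a dict with "image" (400x640x3 uint8, red, green, blue), "depth" (400x640 float32, m along the optical axis (not along the pixel's ray), 0 where there is no reading), "intrinsics" (3x3 intrinsics, pixels), "position" and "attitude" of the camera in the world; the wrist camera has in their place "hand_eye" (4x4, takes a point from camera to tool coordinates, whose origin is the TCP and whose axes are the flange's). Camera axes: x right, y up, looking along -z (the intrinsics and any distortion apply to the point x, -y, -z); pixel columns grow to the right and rows downward; lengths in m; the calibration is good to about 2 mm. A picture is of the moment at which its call begins: read the wrist's pose just before it.
- bot.hand_in(): hands the job in, once; it reports no verdict.
The state is a dict: "time": time; "joints": joint angles; "dq": joint speeds; "joint_efforts": joint torques, N m; "position": TCP position; "ee_rot": TCP orientation; "wrist_force": force on the tool from outside, world axes, zero at the start; "moment": the same for the moment, N m; "gripper_width": finger opening in m.
Only numpy, scipy, OpenCV 4.12 (cv2) and the standard library are available. Lean on these libraries where they do the work, as an engineer would, in place of code of your own. Each camera call takes 0.05 s, during which the arm holds its last target. There are 200 camera calls.

TASK

Three parts stand jammed side by side in the narrow gaps of the plywood soldering fixture, with only their top edges showing. Pull the short aluminium spacer straight up out of its gap and set it down in the open grey parts tray, lowering it in rather than dropping it. Leave the long spacer and the circuit board standing where they are in the fixture.

Things in the scene. Friction and masses are not known exactly. Their poses are not given: they have to be found in the camera images.
- short_spacer: The part to take: plain aluminium block 40 mm long (its x), 12 mm thick (its y), 70 mm high (its z), about 0.1 kg. Origin at its centre. It stands upright in one of three parallel gaps of a plywood fixture (which one varies); the gaps run along its x. The fixture's flat top is 5 mm above the spacer's centre: its upper 30 mm shows, up to 80 mm above the table. It slides out straight upward.
- long_spacer: Bystander, leave it: aluminium block of the same thickness and height but 95 mm long (x 95, y 12, z 70 mm; origin at its centre), in another gap, parallel to the short one, top also 80 mm above the table. The fixed fixture is 120 mm long (along the gaps), 234 mm wide, 50 mm high; gaps 14 mm wide, 40 mm deep, 80 mm apart centre to centre, 1 mm of play each side of a spacer.
- circuit_board: Bystander, leave it: a small green circuit board standing upright on a black plastic foot, in the third gap of the fixture, parallel to the spacers. Together 80 mm along x, 12 mm thick along y, 70 mm high; origin at mid-height; top also 80 mm above the table.
- tray: The open, empty, rectangular grey plastic parts tray, fixed on the table: outside 160 mm along its x, 200 mm along its y, 30 mm high; walls and floor 5 mm thick, so the inside is 150 x 190 mm. Origin at the centre of its underside, on the table. The spacer may end up standing or lying in it.

How it is judged:
By the outcome, as a careful person would: the job done as asked, in the order asked, and still so for the second after the job is handed in, with the robot touching nothing.
It also fails if it takes over 42 s, if anything falls off the work surface, if the arm or the gripper's body presses on something with over 40 N, if the wrist force passes 120 N, or if a joint passes its speed limit or range.

## Working session

There is one attempt and no reset: what is moved stays moved. The work goes in short steps, Python scripts to look and compute and a shell command to move; the robot and the scene stay as the last step left them, time stands still between calls to the robot, and variables do not carry over. Pictures are saved under pics/ and viewed, about 8 in all and at most 12, crops included, and the job is handed in when it is done.

```bash
mkdir -p pics; python3 - <<'E'
from cell import get_state, capture, bot
import cv2, numpy as np
s=get_state(); print(s["time"],s["position"],s["ee_rot"],s["gripper_width"])
for n in ("top","side"):
    c=capture(n); cv2.imwrite(f"pics/{n}0.png",c["image"][:,:,::-1]); np.savez(f"{n}0.npz",**{k:v for k,v in c.items()})
    print(n,c.keys(),c["intrinsics"],c["position"],c["attitude"],(c["depth"]>0).mean())
E
```

```text
0.0 [0.2642947  0.62035289 0.2374233 ] [-2.61513073e-04  2.00043175e-01  9.79786493e-01 -1.04259927e-03] 0.08799973724818953
top dict_keys(['image', 'depth', 'intrinsics', 'position', 'attitude']) [[375.2489815    0.         320.55393639]
 [  0.         375.2489815  203.55111651]
 [  0.           0.           1.        ]] [ 4.36715825e-01 -4.21863317e-04  9.14798404e-01] [ 0.71432591  0.04540752 -0.05815087 -0.69591316] 0.9961953125
side dict_keys(['image', 'depth', 'intrinsics', 'position', 'attitude']) [[516.73785025   0.         328.61771762]
 [  0.         516.73785025 206.62865829]
 [  0.           0.           1.        ]] [ 0.44367172 -0.81030087  0.57574463] [ 0.87495639  0.48122771 -0.02861708 -0.04530197] 0.99599609375
```

View pics/top0.png

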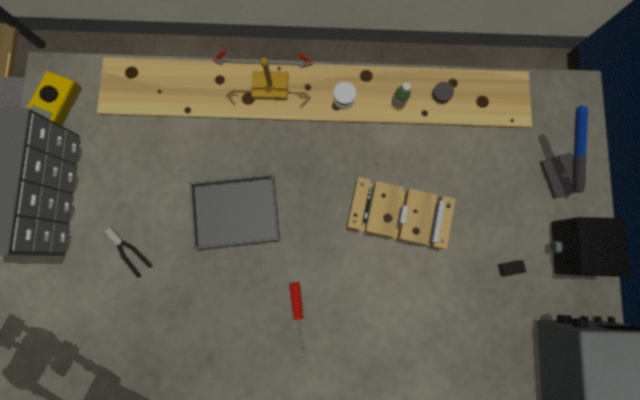

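View pics/side0.png

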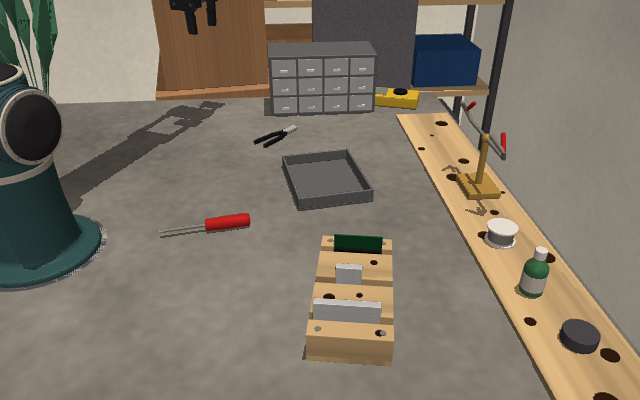

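The top view shows the fixture at about (400,213), with the board at (368,203), the short spacer in the middle at (403,214) and the long spacer at (439,222). The tray is at (235,212). The side view confirms the order, with the short spacer in the middle gap.

```bash
cat > h.py <<'E'
import numpy as np, cv2
from scipy.spatial.transform import Rotation as R
def rot(q): return R.from_quat(np.r_[q[1:],q[0]]).as_matrix()
def rays(c,uv,pose=None):
    K=c["intrinsics"]; uv=np.atleast_2d(uv).astype(float)
    d=np.c_[(uv[:,0]-K[0,2])/K[0,0],-(uv[:,1]-K[1,2])/K[1,1],-np.ones(len(uv))]
    if pose is None: A,p=rot(c["attitude"]),np.array(c["position"])
    else: T=pose@c["hand_eye"]; A,p=T[:3,:3],T[:3,3]
    return p,d@A.T
def plane(c,uv,z,pose=None):
    p,d=rays(c,uv,pose); return p+d*((z-p[2])/d[:,2])[:,None]
def cloud(c,pose=None):
    v,u=np.mgrid[:400,:640]; p,d=rays(c,np.c_[u.ravel(),v.ravel()],pose)
    return (p+d*np.asarray(c["depth"]).reshape(-1,1)).reshape(400,640,3)
def rect(c,m,z,pose=None):
    m=m.astype(np.uint8); cs=cv2.findContours(m,cv2.RETR_EXTERNAL,cv2.CHAIN_APPROX_NONE)[0]
    out=[]
    for k in cs:
        if len(k)<12: continue
        P=plane(c,k[:,0],z,pose)[:,:2].astype(np.float32)*1000
        (x,y),(w,h),a=cv2.minAreaRect(P)
        if w<h: w,h,a=h,w,a+90
        out.append((k[:,0].mean(0).round(),round(x,1),round(y,1),round(w,1),round(h,1),round((a+90)%180-90,2)))
    return out
E
python3 - <<'E'
from h import *
for n in ("top","side"):
    c=dict(np.load(f"{n}0.npz")); P=cloud(c); hsv=cv2.cvtColor(c["image"],cv2.COLOR_RGB2HSV)
    near=(abs(P[...,0]-.42)<.12)&(abs(P[...,1]+.2)<.2)
    m=near&(abs(P[...,2]-.08)<.01)
    print(n,"tops z",np.median(P[...,2][near&(P[...,2]>.072)]),"\n".join(map(str,rect(c,m,.08))))
    m2=near&(P[...,2]>.03); print("fixture", *[r for r in rect(c,m2,.05) if r[3]>100])
    m3=(abs(P[...,0]-.42)<.15)&(abs(P[...,1]-.2)<.17)&(P[...,2]>.022)&(P[...,2]<.04); print("tray",*[r for r in rect(c,m3,.03) if r[3]>100])
    m4=(hsv[...,1]<50)&(hsv[...,2]>140)&near; print("bright","\n".join(map(str,rect(c,m4,.08))))
E
```

```text
top tops z 0.914798404093375 (array([437., 229.]), 510.8, -275.8, 61.0, 14.3, -11.22)
(array([403., 219.]), 531.2, -199.0, 19.3, 12.7, -11.7)
(array([366., 216.]), 534.3, -116.5, 12.1, 7.6, -13.56)
fixture (array([400., 227.]), 524.9, -198.1, 234.8, 74.0, 79.03)
tray (array([232., 232.]), 523.6, 187.7, 200.4, 118.0, -82.9)
bright (array([438., 228.]), 511.5, -277.7, 58.7, 10.3, -10.68)
(array([403., 218.]), 531.8, -200.5, 17.6, 10.1, -11.7)
side tops z 0.08031699617957305 (array([334., 305.]), 510.3, -284.8, 59.8, 24.9, -11.29)
(array([341., 268.]), 531.2, -207.7, 26.0, 16.7, 83.18)
(array([337., 237.]), 534.1, -127.8, 19.7, 9.9, 83.36)
fixture (array([332., 297.]), 514.4, -206.0, 263.1, 71.0, 85.01)
tray (array([307., 176.]), 524.0, 180.3, 218.9, 119.8, -82.69)
bright (array([205., 382.]), 347.3, -397.8, 12.7, 8.0, 29.05)
(array([246., 365.]), 393.5, -378.4, 32.2, 14.9, 28.96)
(array([295., 361.]), 453.8, -369.0, 86.7, 46.9, 2.29)
(array([334., 302.]), 511.4, -278.7, 59.1, 12.0, -11.11)
(array([302., 304.]), 465.3, -280.2, 39.9, 25.3, 85.61)
(array([303., 291.]), 470.2, -252.4, 11.3, 8.5, -5.72)
(array([341., 266.]), 532.1, -200.8, 16.7, 12.1, -6.82)
(array([298., 261.]), 467.0, -182.0, 12.1, 6.2, 86.92)
(array([231., 252.]), 363.7, -149.0, 9.4, 2.6, -5.65)
(array([303., 252.]), 475.3, -161.2, 20.9, 7.9, 86.55)
(array([249., 305.]), 395.6, -257.9, 257.7, 164.4, 75.06)
(array([258., 238.]), 404.6, -116.8, 11.7, 8.1, -89.73)
```

```bash
python3 - <<'E'
from h import *
for n in ("top","side"):
    c=dict(np.load(f"{n}0.npz")); P=cloud(c)
    v=c["depth"]>0
    near=v&(abs(P[...,0]-.5)<.14)&(abs(P[...,1]+.2)<.17)
    print(n); print("\n".join(map(str,rect(c,near&(abs(P[...,2]-.08)<.01),.08))))
    print("fixture", *[r for r in rect(c,near&(P[...,2]>.035),.05) if r[3]>100])
    m3=v&(abs(P[...,0]-.5)<.17)&(abs(P[...,1]-.2)<.17)&(P[...,2]>.018)&(P[...,2]<.045); print("tray",*[r for r in rect(c,m3,.03) if r[3]>100])
E
```

```text
top
(array([403., 214.]), 541.4, -200.9, 40.0, 13.2, -11.57)
(array([438., 221.]), 527.6, -279.1, 95.2, 14.5, -11.08)
(array([369., 201.]), 567.6, -122.4, 80.1, 9.8, -10.87)
fixture (array([400., 212.]), 549.2, -203.0, 234.7, 121.3, 78.67)
tray (array([234., 211.]), 545.2, 190.5, 200.3, 160.0, -82.15)
side
(array([347., 305.]), 527.6, -288.3, 95.0, 25.1, -11.53)
(array([349., 269.]), 541.3, -209.5, 39.0, 25.8, -10.91)
(array([358., 238.]), 567.5, -133.8, 79.1, 20.4, -10.86)
fixture (array([353., 294.]), 549.7, -208.6, 258.1, 120.3, 78.8)
tray (array([325., 177.]), 545.8, 180.1, 224.8, 163.9, -82.19)
```

Both views agree. The short spacer is at about (541.4, -201), with its long axis at -11.2°. The tray is centred at about (545, 190). I'll move above the spacer and turn the jaws by +12°.

```bash
python3 -m pendant '23 -68 0 0 0 1 0; 46 -137 0 0 0 2 0; 69 -205 0 0 0 3 0; 92 -274 0 0 0 4 0; 115 -342 0 0 0 5 0; 138 -410 0 0 0 6 0; 161 -479 0 0 0 7 0; 184 -547 0 0 0 8 0; 207 -615 0 0 0 9 0; 230 -684 0 0 0 10 0; 254 -752 0 0 0 11 0; 277 -821 0 0 0 12 0'
```

```text
time: 1.6
position: [0.5039, -0.0919, 0.2373]
ee_rot: [-0.0, 0.096, 0.995, -0.001]
wrist_force: [1.1, -0.3, 0.1]
gripper_width: 0.044
```

```bash
python3 -m pendant '19 -55 -15 0 0 0 0; 37 -109 -40 0 0 0 0; 37 -109 -40 0 0 0 0; 37 -109 -40 0 0 0 0; 37 -109 -40 0 0 0 0'
cat > w.py <<'E'
from h import *
from cell import get_state, capture
import sys
s=get_state(); c=capture("wrist"); T=np.eye(4); T[:3,:3]=rot(s["ee_rot"]); T[:3,3]=s["position"]
cv2.imwrite(f"pics/{sys.argv[1]}.png",c["image"][:,:,::-1])
P=cloud(c,T); y=T[:2,1]
print("time",s["time"],"tcp",(T[:3,3]*1000).round(1),"jaw angle",np.degrees(np.arctan2(y[1],y[0])).round(2),"z",T[:3,2].round(4),"F",np.round(s["wrist_force"],1))
v=(c["depth"]>0)&(np.hypot(P[...,0]-.545,P[...,1]+.2)<.16)
print("\n".join(map(str,rect(c,v&(abs(P[...,2]-.08)<.008),.08,T))))
E
python3 w.py wrist1
```

```text
time: 2.22
position: [0.5409, -0.1996, 0.1981]
ee_rot: [0.0, 0.096, 0.995, -0.001]
wrist_force: [-0.1, 0.1, 0.3]
gripper_width: 0.0439
time 2.225 tcp [ 540.9 -199.6  198.1] jaw angle 79.01 z [ 6.0e-04 -1.7e-03 -1.0e+00] F [-0.1  0.1  0.3]
(array([314., 196.]), 540.3, -203.7, 40.0, 11.8, -11.55)
(array([394., 207.]), 566.9, -127.1, 80.6, 8.5, -11.03)
(array([234., 196.]), 526.7, -281.1, 94.4, 14.2, -11.23)
```

View pics/wrist1.png

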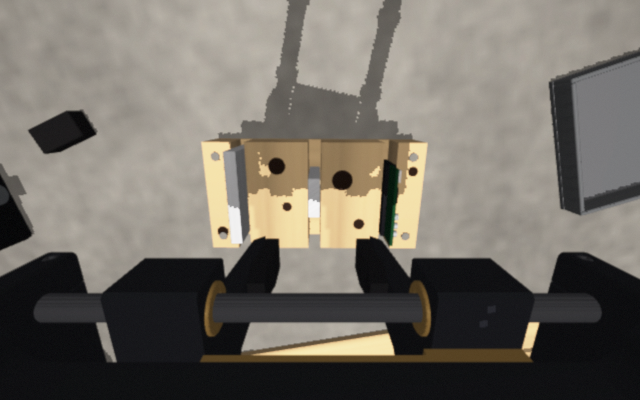

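The wrist view shows the spacer in the middle gap at (314,196), with clear space on both sides for the fingers (tips near columns 270 and 365). I'll centre in y and descend to 4–5 mm above the fixture top, then close at 3 N. The opening and side force will show any offset.

```bash
python3 -m pendant '0 -1 -40 0 0 0 0; 0 -2.5 -80 0 0 0 0; 0 -2.5 -100 0 0 0 0; 0 -2.5 -115 0 0 0 0; 0 -2.5 -127 0 0 0 0; 0 -2.5 -136 0 0 0 0; 0 -2.5 -142 0 0 0 0; 0 -2.5 -143 0 0 0 0; 0 -2.5 -143 0 0 0 0' 3; python3 -m pendant '0 0 0 0 0 0 0.4; 0 0 0 0 0 0 0.6; 0 0 0 0 0 0 0.7; 0 0 0 0 0 0 0.8; 0 0 0 0 0 0 1; 0 0 0 0 0 0 1' 3; python3 w.py wrist2
```

```text
time: 3.4
position: [0.5413, -0.2023, 0.0556]
ee_rot: [0.001, 0.096, 0.995, -0.001]
wrist_force: [0.4, 0.7, -0.6]
gripper_width: 0.0445
time: 4.15
position: [0.5414, -0.2024, 0.0558]
ee_rot: [0.001, 0.096, 0.995, -0.001]
wrist_force: [0.2, -0.5, 0.2]
gripper_width: 0.0122
time 4.15 tcp [ 541.4 -202.4   55.8] jaw angle 79.02 z [ 0.0016 -0.0024 -1.    ] F [ 0.2 -0.5  0.2]
(array([465., 337.]), 593.8, -132.4, 21.1, 3.6, -11.03)
(array([164., 337.]), 563.2, -290.8, 20.5, 9.4, -10.9)
(array([318., 262.]), 532.3, -201.7, 34.5, 34.5, 36.74)
(array([476., 253.]), 545.1, -125.4, 40.8, 8.9, -10.41)
(array([152., 234.]), 507.7, -276.1, 57.6, 16.7, -11.38)
```

View pics/wrist2.png

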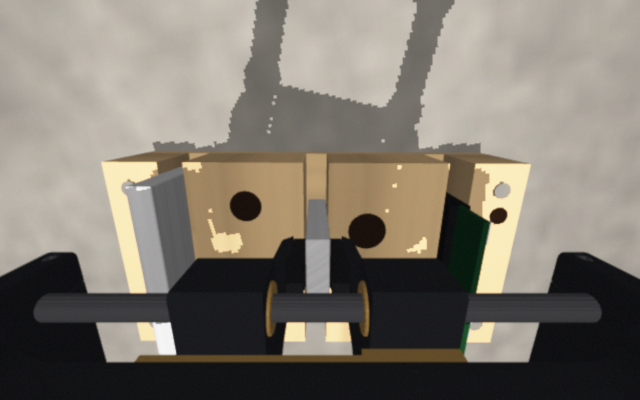

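The jaws stopped at 12.2 mm with the spacer between the pads at about (317,260) and almost no side force. I'll tighten and lift straight up.

```bash
python3 -m pendant '0 0 0 0 0 0 1; 0 0 0 0 0 0 1; 0 0 2 0 0 0 1; 0 0 5 0 0 0 1; 0 0 8 0 0 0 1; 0 0 11 0 0 0 1; 0 0 11 0 0 0 1' 40; python3 -m pendant '0 0 5 0 0 0 1; 0 0 10 0 0 0 1; 0 0 15 0 0 0 1; 0 0 20 0 0 0 1; 0 0 25 0 0 0 1; 0 0 30 0 0 0 1; 0 0 37 0 0 0 1; 0 0 47 0 0 0 1; 0 0 60 0 0 0 1; 0 0 80 0 0 0 1; 0 0 100 0 0 0 1; 0 0 100 0 0 0 1'
python3 - <<'E'
from cell import *; import cv2
cv2.imwrite("pics/side2.png",capture("side")["image"][100:,100:,::-1])
E
```

```text
time: 5.08
position: [0.5418, -0.2024, 0.0672]
ee_rot: [0.001, 0.096, 0.995, -0.001]
wrist_force: [0.3, 0.2, -1.3]
gripper_width: 0.0115
time: 6.58
position: [0.5437, -0.2032, 0.1706]
ee_rot: [0.004, 0.096, 0.995, -0.002]
wrist_force: [0.3, 0.3, -0.9]
gripper_width: 0.0119
```

View pics/side2.png

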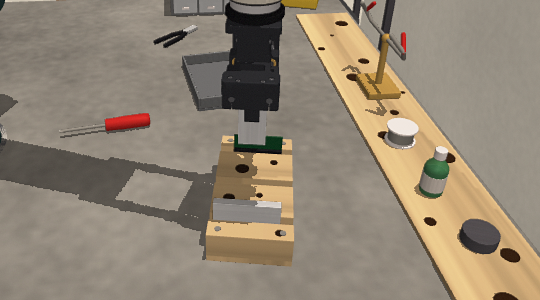

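The spacer is out and held, and the long spacer and board are still standing. By the TCP, the spacer's underside is at about z = 125 mm. Next I'll carry it to the tray.

```bash
python3 -m pendant '0 15 8 0 0 0 1; 0 45 10 0 0 0 1; 0 90 10 0 0 0 1; 0 140 10 0 0 0 1; 0 190 10 0 0 0 1; 0 240 10 0 0 0 1; 0 290 10 0 0 0 1; 0 335 10 0 0 0 1; 0 370 10 0 0 0 1; 0 388 10 0 0 0 1; 0 393 10 0 0 0 1; 0 393 10 0 0 0 1'
python3 -m pendant '0 0 0 0 0 0 1; 0 0 0 0 0 0 1'
python3 - <<'E'
from h import *
from cell import *
c=capture("side"); cv2.imwrite("pics/side3.png",c["image"][40:340,150:550,::-1])
P=cloud(c); s=get_state(); y=rot(s["ee_rot"]); print(s["position"],y.round(4).tolist())
m=(c["depth"]>0)&(np.hypot(P[...,0]-s["position"][0],P[...,1]-s["position"][1])<.03)&(P[...,2]>.05)&(P[...,2]<s["position"][2]-.003)
print(m.sum(), "bottom z", np.percentile(P[m][:,2],[0,2,5]), "bottom pixel row", np.where(m)[0].max())
E
```

```text
time: 8.12
position: [0.5425, 0.1897, 0.1788]
ee_rot: [0.003, 0.096, 0.995, -0.002]
wrist_force: [-0.0, 0.7, -2.0]
gripper_width: 0.0119
time: 8.38
position: [0.5426, 0.1887, 0.1788]
ee_rot: [0.003, 0.096, 0.995, -0.002]
wrist_force: [0.3, 0.6, -0.4]
gripper_width: 0.0117
[0.54262983 0.18881383 0.1788127 ] [[-0.9814, 0.1917, 0.0048], [0.1917, 0.9814, -0.0045], [-0.0056, -0.0035, -1.0]]
355 bottom z [0.13483669 0.13588032 0.1375637 ] bottom pixel row 129
```

View pics/side3.png

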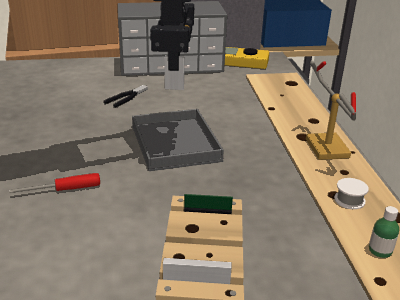

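The spacer hangs plumb over the tray, seen at crop pixel (174,80), and its underside measures 0.134 m. That matches the TCP estimate, so contact with the tray floor should come about 128 mm lower. I'll descend to just short of that, then creep.

```bash
python3 -m pendant '0 0 -20 0 0 0 1; 0 0 -45 0 0 0 1; 0 0 -70 0 0 0 1; 0 0 -90 0 0 0 1; 0 0 -105 0 0 0 1; 0 0 -115 0 0 0 1; 0 0 -120 0 0 0 1; 0 0 -123 0 0 0 1; 0 0 -124 0 0 0 1; 0 0 -124 0 0 0 1; 0 0 -124 0 0 0 1'; python3 -m pendant '0 0 -1 0 0 0 1; 0 0 -2 0 0 0 1; 0 0 -2 0 0 0 1'; python3 -m pendant '0 0 -1 0 0 0 1; 0 0 -2 0 0 0 1; 0 0 -2 0 0 0 1'
```

```text
time: 9.8
position: [0.5429, 0.1889, 0.0552]
ee_rot: [0.003, 0.096, 0.995, -0.002]
wrist_force: [-0.8, -0.3, -0.4]
gripper_width: 0.0118
time: 10.18
position: [0.5428, 0.1889, 0.0531]
ee_rot: [0.003, 0.096, 0.995, -0.002]
wrist_force: [-0.4, -0.7, -0.8]
gripper_width: 0.0115
time: 10.55
position: [0.5427, 0.1888, 0.0509]
ee_rot: [0.003, 0.096, 0.995, -0.002]
wrist_force: [-0.4, -0.2, -1.4]
gripper_width: 0.0116
```

```bash
python3 -m pendant '0 0 -0.5 0 0 0 1; 0 0 -1 0 0 0 1; 0 0 -1 0 0 0 1'; python3 -m pendant '0 0 -0.5 0 0 0 1; 0 0 -1 0 0 0 1; 0 0 -1 0 0 0 1'
```

```text
time: 10.92
position: [0.543, 0.1889, 0.0507]
ee_rot: [0.003, 0.096, 0.995, -0.002]
wrist_force: [-1.9, -0.4, 5.3]
gripper_width: 0.0116
time: 11.3
position: [0.543, 0.1889, 0.0507]
ee_rot: [0.003, 0.096, 0.995, -0.002]
wrist_force: [-2.8, -1.0, 9.1]
gripper_width: 0.0117
```

The force rose to 5 N and then 9 N while the height stayed at 50.7 mm, so the spacer is on the tray floor. I'll ease off, open, and retreat straight up.

```bash
python3 -m pendant '0 0 0.5 0 0 0 1; 0 0 0.5 0 0 0 0.65; 0 0 0.5 0 0 0 0.5; 0 0 0.5 0 0 0 0.3; 0 0 0.5 0 0 0 0; 0 0 0.5 0 0 0 0; 0 0 0.5 0 0 0 0' 10; python3 -m pendant '0 0 5 0 0 0 0; 0 0 15 0 0 0 0; 0 0 30 0 0 0 0; 0 0 60 0 0 0 0; 0 0 100 0 0 0 0; 0 0 150 0 0 0 0; 0 0 200 0 0 0 0; 0 0 200 0 0 0 0; 0 0 200 0 0 0 0'
python3 - <<'E'
from h import *
from cell import *
c=capture("side"); cv2.imwrite("pics/side4.png",c["image"][:,100:560,::-1])
P=cloud(c); v=c["depth"]>0
m=v&(abs(P[...,0]-.545)<.06)&(abs(P[...,1]-.19)<.08)&(P[...,2]>.012)&(P[...,2]<.12)
print("in tray", P[m].mean(0).round(3), P[m].max(0).round(3), P[m].min(0).round(3))
near=v&(abs(P[...,0]-.5)<.14)&(abs(P[...,1]+.2)<.17)
print("\n".join(map(str,rect(c,near&(abs(P[...,2]-.08)<.01),.08)))); print(get_state()["position"])
E
```

```text
time: 12.18
position: [0.5431, 0.1889, 0.0512]
ee_rot: [0.003, 0.096, 0.995, -0.002]
wrist_force: [0.1, -0.4, -0.1]
gripper_width: 0.0441
time: 13.3
position: [0.5429, 0.1889, 0.2518]
ee_rot: [0.003, 0.096, 0.995, -0.002]
wrist_force: [-0.4, -0.2, 0.6]
gripper_width: 0.0442
in tray [0.544 0.183 0.047] [0.564 0.196 0.08 ] [0.524 0.175 0.012]
(array([347., 305.]), 527.5, -288.5, 95.0, 25.4, -11.29)
(array([358., 238.]), 567.5, -133.6, 79.1, 20.0, -10.86)
[0.5422506  0.18867523 0.25035456]
```

View pics/side4.png

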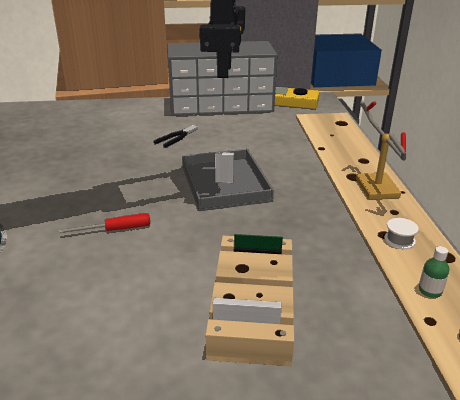

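The spacer stands upright in the tray at (224,168). The long spacer at (247,310) and the board at (258,243) haven't moved, and the robot is clear.

```bash
python3 -c "
from cell import bot; print(bot.hand_in())"
```

```text
the job is handed in; nothing more can be done
None
```

The short aluminium spacer is out of the middle gap and standing upright near the middle of the grey tray. I pulled it straight up and lowered it until I felt the tray floor, with about 9 N of contact force, before opening the jaws. I handed the job in at about 13.4 s on the robot's clock.

- **Spacer:** it stands at about x 0.544, y 0.19, with its top at 0.080 m. The tray floor is 5 mm thick, so I expected 0.075 m; the difference is at most a few mm of calibration error, and the picture shows it upright in the tray.
- **Bystanders:** the long spacer and circuit board are within about 0.2 mm of where they measured at the start.
- **Robot:** the gripper is about 0.2 m above the tray floor and touching nothing. Wrist force was low in every reading, at most about 10 N.

The cameras disagreed by about 2–5 mm in y on the spacer and the board at the start. I aimed between them for the spacer, and the jaws closed on it with almost no side force. No check failed.

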